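# Stow the ring weights on the leaning post

## Task

Put the two brass ring check weights back on the leaning post of their stand, flange down: first the wide one, threaded over the thick part of the post until its flange lies flat on the round seat, then the narrow one down onto it. Keep hold of each weight until it is fully home instead of letting it drop down the post, and leave the mug, the tape roll and the small knob weight where they are.

Things in the scene. Friction and masses are not known exactly. Their poses are not given: they have to be found in the camera images.
- post: Fixed steel post leaning 30 deg from vertical, roughly to the robot. Origin: centre of the seat's top face (grey disc, 92 mm wide, 10 thick, square to the post), about 62 mm above the worktop. z: up along the post; y: level. Along z: 34 mm thick to 25 mm, tapering to 24 mm thick at 31, 24 thick to 62, conical nose to 12 thick at its end, 72 mm. Nothing above it.
- stand: Grey stand that carries the post, fixed; its place and yaw vary. Origin: underside centre of its foot, a plate 170 x 120 x 12 mm flat on the worktop, z up. The seat's centre is at x = -30, z = 62 mm in its frame, and the post leans to its -x.
- wide_weight: Wide brass ring weight, loose, 0.3 to 0.6 kg, flange down on the worktop, left or right of the stand. Flange 84 mm across, 9 mm thick; neck above it 54 mm across; 34 mm high in all; through bore 38 mm. Origin: centre of its underside, z up along the bore; yaw has no meaning. Grip across the neck, fingertips just above the flange. Home: origin at post z = 0.
- narrow_weight: Narrow brass ring weight, loose, 0.2 to 0.4 kg, flange down on the worktop, on the stand's other side. Flange 64 mm across, 9 mm thick; neck 44 mm across; 34 mm high in all; through bore 28 mm. Origin: centre of its underside, z up along the bore; yaw has no meaning. Grip like the wide one. Home: on the wide weight, origin at post z = 34 mm.
- parcel_rest: Obstacle, fixed: dark sheet-metal easel (parcel rest) on the worktop, between the stand and the weight on the right. Foot 112 x 110 mm, leaning back plate 125 mm wide, 145 mm high in all: carry things over it. Origin: underside centre of its foot.
- mug: Bystander: white dotted mug, 82 x 114 x 91 mm, behind the work to the right. Origin: centre of its underside.
- tape_roll: Bystander: grey roll of adhesive tape lying flat, 103 mm across, 48 mm high, behind the work to the left. Origin: centre of its underside.
- knob_weight: Bystander: small brass knob weight, 30 mm across, 40 mm high, without a bore, behind the work. Origin: centre of its underside.
Mind the look-alikes: they are no part of the job. Leave any black or pink look-alike of the narrow_weight alone.

How it is judged (in metres and radians):
On the way, in this order (a step that is already met when the one before it is completed fails the run):
1. the wide weight is threaded fully home: its flange flat on the seat (z of wide_weight in the frame of post between -0.004 and 0.004 m and angle between the z axis of wide_weight and the z axis of post, either way round below 0.07 rad and x of wide_weight in the frame of post between -0.005 and 0.005 m and y of wide_weight in the frame of post between -0.005 and 0.005 m), for 0.2 s.
2. the narrow weight is threaded down onto the wide one, which is still home (all of step 1 and z of narrow_weight in the frame of post between 0.03 and 0.038 m and angle between the z axis of narrow_weight and the z axis of post, either way round below 0.07 rad and x of narrow_weight in the frame of post between -0.005 and 0.005 m and y of narrow_weight in the frame of post between -0.005 and 0.005 m), for 0.2 s.
At the end, for the whole second after the job is handed in: Both weights are on the post, flange down, square to it within 4 degrees and at rest: the wide one within 4 mm of the seat, the narrow one within 4 mm of resting on the wide one (34 mm up the post), each within 5 mm of the post's axis (all of step 2 and linear speed of each of wide_weight, narrow_weight below 0.02 m/s); the robot touches nothing.
It fails at once if the wide weight is let go on the post more than 10 mm above its home, so that it drops (z of wide_weight in the frame of post between 0.01 and 0.15 m and linear speed of wide_weight above 0.15 m/s and contact force between the fingers and wide_weight below 0.02 N and x of wide_weight in the frame of post between -0.04 and 0.04 m and y of wide_weight in the frame of post between -0.04 and 0.04 m).
It fails at once if the narrow weight is let go on the post more than 10 mm above its home, so that it drops (z of narrow_weight in the frame of post between 0.044 and 0.15 m and linear speed of narrow_weight above 0.15 m/s and contact force between the fingers and narrow_weight below 0.02 N and x of narrow_weight in the frame of post between -0.04 and 0.04 m and y of narrow_weight in the frame of post between -0.04 and 0.04 m).
It fails at once if the mug is moved by more than 30 mm (distance of mug from where it was at the start of the episode above 0.03 m).
It fails at once if the tape roll is moved by more than 30 mm (distance of tape_roll from where it was at the start of the episode above 0.03 m).
It fails at once if the small knob weight is moved by more than 30 mm (distance of knob_weight from where it was at the start of the episode above 0.03 m).
It also fails if it takes over 67 s, if anything falls off the work surface, if the arm or the gripper's body presses on something with over 40 N, if the wrist force passes 120 N, or if a joint passes its speed limit or range.

## Robot

A 6-joint arm with a two-finger parallel gripper is mounted at the origin on a cart in front of the work surface, level with it; the furniture and walls round the work are solid. World frame = base frame: x ahead of the robot, y to its left, z up, the work surface at z = 0. Lengths are in mm, angles in rad, forces in N, time in s.
With the tool pointing down it reaches from about 350 to 975 mm from the base axis. Payload 7.1 kg.
Tool frame: the origin (TCP) lies at the very end of the fingers, on their centre line; the grasp point (between the pads) lies tcp_to_grasp behind it (tcp_to_grasp is the distance from the TCP to the grasp point, in mm); z points along the fingers, x is the direction in which the jaws open and shut, and the axes are right-handed (so a half turn about z gives the same grasp; the last joint's range is limited). The gripper opens to 88 mm and grips with 3 to 60 N. Pads are 20 mm wide; open, the fingers measure 115 mm over their backs; the gripper's body (75 mm by 178 mm) begins 61 mm behind the grasp point.
Start: joints at [-0.019, 0.423, 1.63, -0, 1.089, -0.019], TCP at [624.984, 0.026, 222.675] pointing down, gripper open.
Joint ranges: [-3, 3], [-0.9, 2.11], [0.09, 2.58], [-1.31, 4.45], [0.11, 2.69], [-2.54, 2.54]. Speed limits (rad/s): [2.39, 2.39, 3.01, 3.14, 3.14, 3.14].

## Interface

Orientations are given as a rotation vector (axis times angle).
In Python, from workcell import get_obs, get_image, close_job, recognise, mark_of, tcp_to_grasp gives the robot as it stands. The module is installed in compiled form; this text tells all that it offers.
- The arm moves only by the tool move_arm, never from a script. Its argument "motion" is a list of rows, each a list of 7 numbers: the shift along the world's x, y, z in mm, then the turn, a rotation vector about the world's x, y, z in rad, then the finger opening in mm, from 0 to 87.8. A call has 1 to 5 rows; each row is the pose to reach, as a shift and turn from the pose commanded when the call began; what a row does not reach only later rows make up. A row lasts 1/12 s, in which the tool goes at most 41.7 mm and 7.16 degrees, less where a joint would pass 70% of its speed; a pose out of reach is approached as far as the arm can. A call with a gripper value outside its range is refused whole. The fingers move at their own pace and stop on an object; the grip force is fixed at half the most. Time passes only in rows, so rows that repeat a pose let the fingers close. It gives the time, the measured TCP pose, the force and the opening at its end, in the units of the state.
- get_obs(): the state, without advancing time (a new reading comes with each control period).
- get_image(name): name is "scene" or "side" or "wrist"; returns a dict with "color" (480x640x3 uint8, red, green, blue), "mtx" (3x3 intrinsics, pixels), "camera_from_world" (4x4, takes a point from world to camera coordinates). Camera axes: x right, y up, looking along -z (the intrinsics and any distortion apply to the point x, -y, -z); pixel columns grow to the right and rows downward; lengths in mm; the calibration is good to about 2 mm. A picture is of the moment at which its call begins. There is no depth.
- close_job(): hands the job in, once; it reports no verdict.
Trained networks look in a picture, given as the dict that the camera call returned (one of the last four; its "shot" number tells which), for a name from the list of things; names that differ only in an ending like _2 or _b are one class to them, and where a whole thing is asked for, a point or a joint stands for the part that bears it (a point fixed in the world has none). Each returns a list of dicts, best first, with "p" (0 to 1); they miss things now and then, are a little off and sometimes report something else, mostly with a low value. They report only what shows in the picture. A call takes as long as a camera call. They do not tell look-alikes from the thing itself.
- recognise(picture, label): "bbox" ([centre column, centre row, width, height] in pixels, round what is visible of it).
- mark_of(picture, label): "location" ([row, column] in pixels: a listed point, or the origin of a listed thing).
The state is a dict: "t": time; "qpos": joint angles; "qvel": joint speeds; "joint_torque": joint torques, N m; "ee_pos": TCP position; "orientation": TCP orientation; "ft_force": force on the tool from outside, world axes, zero at the start; "moment": the same for the moment, N m; "width": finger opening in mm.
Only numpy, scipy, OpenCV 4.12 (cv2) and the standard library are available. Lean on these libraries where they do the work, as an engineer would, in place of code of your own. Each camera call takes 0.05 s, during which the arm holds its last target. There are 200 camera calls.

## Working session

There is one attempt and no reset: what is moved stays moved. The work goes in short steps, Python scripts to look and compute and a tool call to move; the robot and the scene stay as the last step left them, time stands still between calls to the robot, and variables do not carry over. Pictures are saved under pics/ and viewed, about 8 in all and at most 12, crops included, and the job is handed in when it is done.

Besides the shell and the picture viewer there is one more tool, called after "Emit:" in YAML: its name, and indented under it one key for each argument. move_arm: Moves the arm, as the interface text tells. Its arguments: {"type":"object","properties":{"motion":{"type":"array"}},"required":["motion"]}

```bash
mkdir -p pics; cat > h.py <<'E'
import numpy as np, cv2
from workcell import *
def save(im,n): cv2.imwrite('pics/'+n,im['color'][:,:,::-1])
def ray(im,u,v):
    K=im['mtx'];T=im['camera_from_world'];R=T[:3,:3];c=-R.T@T[:3,3]
    p=np.linalg.inv(K)@[u,v,1]; d=R.T@np.array([p[0],-p[1],-p[2]]); return c,d/np.linalg.norm(d)
def onz(im,u,v,z):
    c,d=ray(im,u,v); return c+d*(z-c[2])/d[2]
def proj(im,P):
    P=np.atleast_2d(P);T=im['camera_from_world'];q=P@T[:3,:3].T+T[:3,3];q=q*[1,-1,-1];q=q@im['mtx'].T;return q[:,:2]/q[:,2:]
def tri(obs):
    A=0;b=0
    for im,u,v in obs:
        c,d=ray(im,u,v);M=np.eye(3)-np.outer(d,d);A=A+M;b=b+M@c
    return np.linalg.solve(A,b)
E
python3 - <<'E'
from h import *
np.set_printoptions(precision=1,suppress=True)
print(tcp_to_grasp if not callable(tcp_to_grasp) else tcp_to_grasp(), get_obs())
a=get_image('scene');b=get_image('side')
save(a,'scene.png');save(b,'side.png')
for n in ['post','stand','wide_weight','narrow_weight','parcel_rest','mug','tape_roll','knob_weight']:
    for nm,im in (('scene',a),('side',b)):
        for r in mark_of(im,n):
            v,u=r['location'];z=62 if n=='post' else 0
            print(n,nm,round(r['p'],2),[round(u),round(v)],onz(im,u,v,z))
for im in (a,b): print(ray(im,320,240))
E
```

```text
18.700000000000003 {'t': 0.0, 'qpos': array([-0. ,  0.4,  1.6, -0. ,  1.1, -0. ]), 'qvel': array([-0.,  0.,  0., -0.,  0.,  0.]), 'joint_torque': array([  0. , -54.5, -27.4,   0.1,   0. ,  -0. ]), 'ee_pos': array([624.4,   0. , 221.9]), 'orientation': array([-3.1,  0. ,  0. ]), 'ft_force': array([ 0.1, -0.1, -0.4]), 'moment': array([ 0., -0.,  0.]), 'width': 87.81006980243741}
post scene 0.68 [313, 225] [613.7  84.6  62. ]
post side 0.56 [307, 224] [620.4 113.1  62. ]
stand scene 0.59 [325, 241] [649.3  85.6   0. ]
stand side 0.62 [318, 245] [643.7  87.7   0. ]
wide_weight scene 0.93 [220, 219] [462.3 345.    0. ]
wide_weight side 0.95 [230, 221] [463.  334.9   0. ]
narrow_weight scene 0.92 [338, 397] [ 387.4 -379.8    0. ]
narrow_weight scene 0.89 [315, 365] [ 393.3 -287.7    0. ]
narrow_weight scene 0.84 [378, 362] [ 500.7 -349.3    0. ]
narrow_weight scene 0.64 [405, 331] [ 602.6 -307.2   -0. ]
narrow_weight side 0.89 [299, 359] [ 396.2 -285.4    0. ]
narrow_weight side 0.88 [321, 390] [ 397.5 -379.8    0. ]
narrow_weight side 0.71 [387, 334] [ 605.7 -309.     0. ]
narrow_weight side 0.69 [356, 364] [ 495.5 -352.5    0. ]
parcel_rest scene 0.9 [325, 309] [ 499. -154.    0.]
parcel_rest side 0.93 [317, 309] [ 505.9 -159.9    0. ]
mug scene 0.66 [442, 285] [ 778.  -227.3    0. ]
mug side 0.64 [425, 294] [ 772.4 -236.9    0. ]
tape_roll scene 0.75 [327, 206] [757.2 245.1   0. ]
tape_roll side 0.84 [324, 210] [758.6 261.7   0. ]
knob_weight scene 0.49 [386, 242] [780.7  -7.2   0. ]
(array([  -1.6, -971.1,  785. ]), array([ 0.4,  0.7, -0.5]))
(array([  81.9, -944.5,  759.2]), array([ 0.4,  0.7, -0.5]))
```

View pics/scene.png

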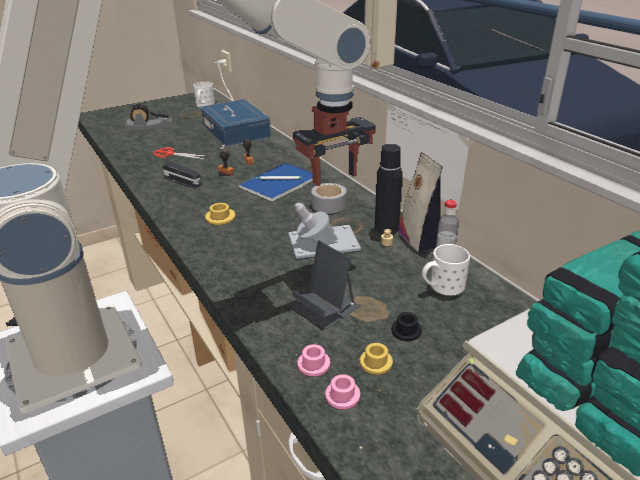

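```bash
python3 -c "
import cv2,numpy as np
a=cv2.imread('pics/scene.png');b=cv2.imread('pics/side.png')
c=cv2.resize(a[310:430,270:440],None,fx=3.5,fy=3.5,interpolation=2)
cv2.imwrite('pics/crop.png',c)
c=cv2.resize(a[150:270,190:400],None,fx=3.5,fy=3.5,interpolation=2)
cv2.imwrite('pics/crop2.png',c)"
```

```text
(no output)
```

View pics/crop.png

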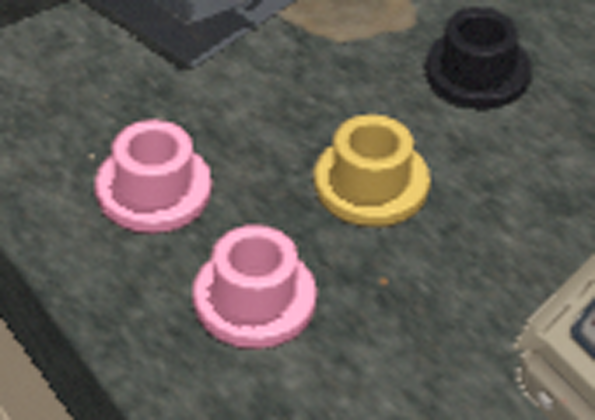

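View pics/crop2.png

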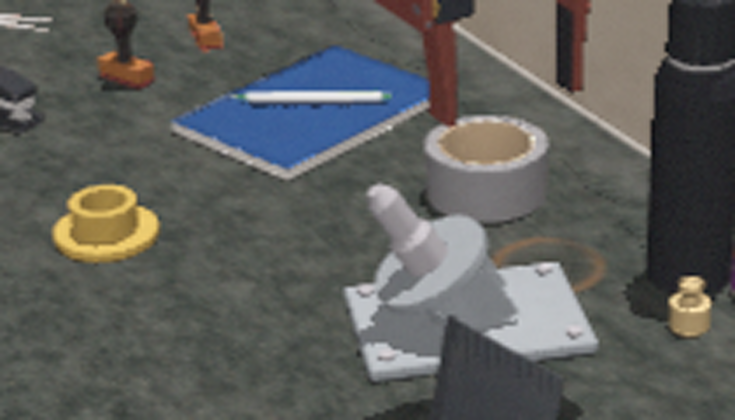

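Narrow candidates: yellow brass at (376,358), pink at (314,360) and (343,391), black at (407,326). The crop confirms that only (376,358) is brass, so that is the narrow weight, at about (498,-351). The wide weight is the brass ring at (220,214). Next I look at the stand from the wrist.

```bash
python3 - <<'E'
from h import *
np.set_printoptions(precision=1,suppress=True)
w=get_image('wrist');save(w,'w0.png');print(ray(w,320,240))
for n in ['post','stand','parcel_rest']:
    for r in mark_of(w,n):
        v,u=r['location'];print(n,round(r['p'],2),[u,v],onz(w,u,v,62 if n=='post' else 0))
E
```

```text
(array([624.3,  83.9, 385.7]), array([-0. , -0.3, -1. ]))
post 0.57 [309.0, 115.4] [613.9  86.6  62. ]
stand 0.7 [343.9, 123.4] [646.   79.7   0. ]
parcel_rest 0.63 [220.1, 328.8] [ 505.6 -149.6    0. ]
```

View pics/w0.png

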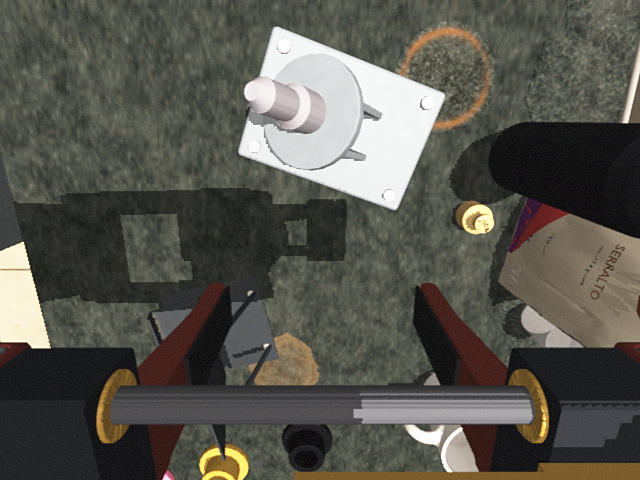

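The wrist view shows the stand foot with corners at about (275,28), (443,95), (397,209) and (240,153), and the post tip at (258,92). I'll fit the stand pose from these.

```bash
python3 - <<'E'
from h import *
from scipy.optimize import least_squares
np.set_printoptions(precision=2,suppress=True)
w=get_image('wrist');g=cv2.cvtColor(w['color'],cv2.COLOR_RGB2GRAY)
c=np.array([[275,28],[443,95],[397,209],[240,153]],np.float32).reshape(-1,1,2)
cv2.cornerSubPix(g,c,(5,5),(-1,-1),(3,50,.01));c=c.reshape(-1,2);print(c)
L=np.array([onz(w,*p,12)[:2] for p in c]);print(L)
print([np.linalg.norm(L[i]-L[(i+1)%4]) for i in range(4)])
M=np.array([[-85,60],[85,60],[85,-60],[-85,-60]])
def P(q,m):
    s,k=np.sin(q[2]),np.cos(q[2]);return np.c_[q[0]+k*m[:,0]-s*m[:,1],q[1]+s*m[:,0]+k*m[:,1]]
f=lambda q:(P(q,M)-L).ravel()
r=least_squares(f,[646,83,-.35]);q=r.x;print(q,r.fun)
s,k=np.sin(q[2]),np.cos(q[2]);S=P(q,np.array([[-30,0]]))[0];S=np.r_[S,62];a=np.array([-.5*k,-.5*s,.866]);print('seat',S,'axis',a,'tip',S+72*a,proj(w,[S+72*a,S]))
# draw model overlay
im=w['color'][:,:,::-1].copy();y=np.array([-s,k,0]);x=np.cross(y,a)
for z,rad in((0,46),(25,17),(31,12),(62,12),(72,6)):
    t=np.linspace(0,6.28,60)
    pts=proj(w,[S+z*a+rad*(np.cos(u)*x+np.sin(u)*y) for u in t]);cv2.polylines(im,[np.round(pts*8).astype(int)],True,(0,0,255),1,cv2.LINE_AA,3)
cv2.imwrite('pics/ov.png',cv2.resize(im[10:220,220:460],None,fx=3,fy=2.8))
E
```

```text
[[274.58  25.79]
 [445.3   94.12]
 [395.3  209.75]
 [237.97 153.19]]
[[582.59 162.17]
 [739.16 105.88]
 [699.3   -4.26]
 [542.77  52.06]]
[np.float64(166.37645358963962), np.float64(117.12892339654991), np.float64(166.35672582692916), np.float64(117.08439577956653)]
[640.96  78.96  -0.35] [-1.26  2.06  2.1   0.71  1.28 -2.04 -2.12 -0.73]
seat [612.73  89.13  62.  ] axis [-0.47  0.17  0.87] tip [578.86 101.34 124.35] [[251.66  90.58]
 [307.59 112.13]]
```

View pics/ov.png

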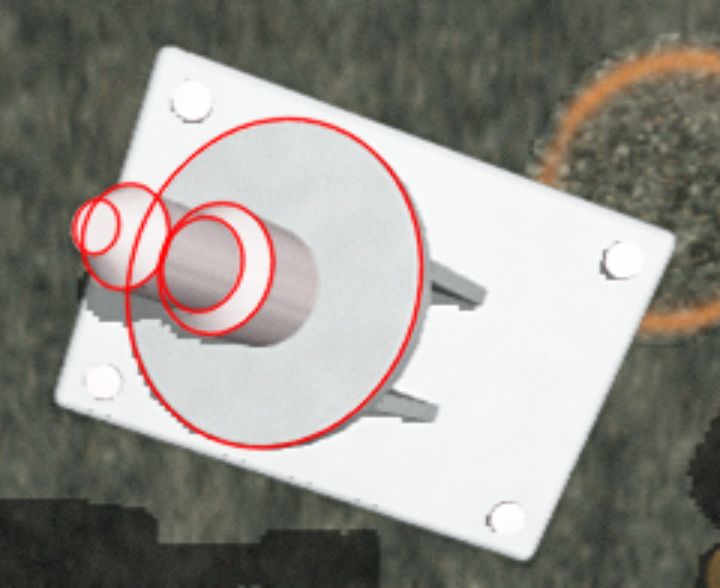

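The overlay fits the stand and post to about 1 px: seat (612.7, 89.1, 62), yaw -0.345. Now I go over the wide weight with the jaws along the post's y axis (turn +1.2255).

Emit:
move_arm:
  motion:
    - [-11, 23, 0, 0, 0, 0.08, 87]
    - [-22, 46, 0, 0, 0, 0.16, 87]
    - [-33, 69, 0, 0, 0, 0.245, 87]
    - [-44, 92, 0, 0, 0, 0.325, 87]
    - [-54, 113, 0, 0, 0, 0.4085, 87]

```text
t: 1.57
ee_pos: [570.3, 114.1, 222.7]
orientation: [-3.075, -0.643, 0.0]
ft_force: [0.4, 0.1, 0.2]
width: 86.9
```

Emit:
move_arm:
  motion:
    - [-11, 23, 0, 0, 0, 0.08, 87]
    - [-22, 46, 0, 0, 0, 0.16, 87]
    - [-33, 69, 0, 0, 0, 0.245, 87]
    - [-44, 92, 0, 0, 0, 0.325, 87]
    - [-54, 113, 0, 0, 0, 0.4085, 87]

```text
t: 1.98
ee_pos: [516.3, 227.3, 222.8]
orientation: [-2.88, -1.254, -0.0]
ft_force: [0.2, 1.0, -0.5]
width: 87.1
```

Emit:
move_arm:
  motion:
    - [-11, 23, -10, 0, 0, 0.08, 87]
    - [-22, 46, -20, 0, 0, 0.16, 87]
    - [-33, 69, -30, 0, 0, 0.245, 87]
    - [-44, 92, -40, 0, 0, 0.325, 87]
    - [-54, 113, -50, 0, 0, 0.4085, 87]

```text
t: 2.4
ee_pos: [462.3, 340.3, 172.4]
orientation: [-2.566, -1.812, -0.001]
ft_force: [-0.5, -0.6, -0.4]
width: 87.2
```

```bash
cat > ring.py <<'E'
from h import *
import sys
from scipy.optimize import least_squares
np.set_printoptions(precision=1,suppress=True)
def ring(R,name):
    w=get_image('wrist');save(w,name)
    hsv=cv2.cvtColor(w['color'],cv2.COLOR_RGB2HSV)
    m=cv2.inRange(hsv,(15,90,60),(38,255,255));m=cv2.morphologyEx(m,cv2.MORPH_OPEN,np.ones((3,3)))
    cs,_=cv2.findContours(m,0,1);u0,v0=[None]*2
    for c in cs:
        if cv2.contourArea(c)<1500: continue
        h=cv2.convexHull(c)[:,0].astype(float);L=np.array([onz(w,u,v,9)[:2] for u,v in h])
        f=lambda q:np.hypot(*(L-q).T)-R
        r=least_squares(f,L.mean(0),loss='soft_l1')
        (bx,by,bw,bh)=cv2.boundingRect(c);print('box',bx,by,bw,bh,'centre',r.x,'rms',np.sqrt((r.fun**2).mean()))
    o=get_obs();print(o['t'],o['ee_pos'],o['orientation'],o['width'])
if __name__=='__main__': ring(float(sys.argv[1]),sys.argv[2])
E
python3 ring.py 42 w1.png
```

```text
box 292 463 348 17 centre [812.5 430.1] rms 144.0088385821784
box 293 170 84 78 centre [453.3 349.2] rms 7.180875103260629
2.45 [460.1 342.5 170.5] [-2.6 -1.8  0. ] 87.086127365959
```

View pics/w1.png

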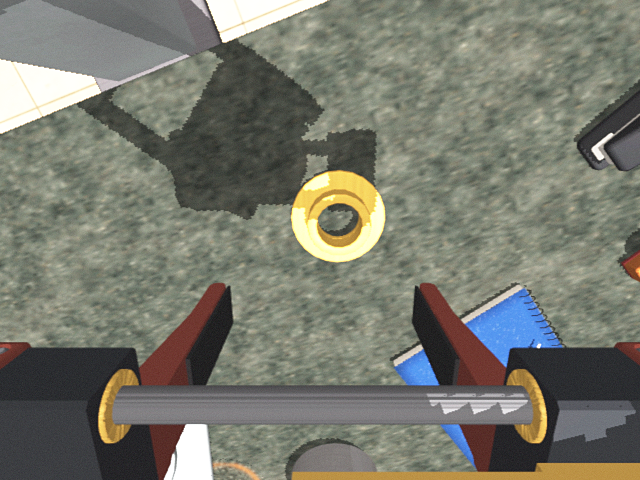

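The wide ring is centred at about (338,216), with pale glare on the flange. I'll loosen the threshold and refit.

```bash
sed -i 's/(15,90,60)/(15,55,60)/; s/for c in cs:/for c in cs:\n        if cv2.boundingRect(c)[1]>440: continue/' ring.py; python3 ring.py 42 w1b.png; python3 - <<'E'
from h import *
w=get_image('wrist');c=onz(w,338.5,216,9);print(c); print([onz(w,*p,9)for p in((291,216),(386,216),(338,170),(338,262))])
o=get_obs();print(proj(w,[o['ee_pos']]))
E
```

```text
box 292 174 87 86 centre [464.3 353.3] rms 3.9249314984308667
2.5 [461.  340.9 171.2] [-2.6 -1.8  0. ] 87.15249202527608
[463.05077666 354.42766562   9.        ]
[array([448.94185595, 314.47471186,   9.        ]), array([477.15453855, 394.36601088,   9.        ]), array([424.38580023, 367.06813918,   9.        ]), array([504.50219318, 339.90064188,   9.        ])]
[[322.52295379 306.82696389]]
```

Emit:
move_arm:
  motion:
    - [0, 7, -25, 0, 0, 0, 87]
    - [1, 15, -50, 0, 0, 0, 87]
    - [1, 15, -80, 0, 0, 0, 87]
    - [1, 15, -100, 0, 0, 0, 87]
    - [1, 15, -100, 0, 0, 0, 87]

```text
t: 2.97
ee_pos: [462.6, 351.5, 69.4]
orientation: [2.572, 1.803, -0.01]
ft_force: [-0.3, -0.2, 1.2]
width: 86.7
```

```bash
python3 ring.py 42 w2.png;
```

```text
box 262 197 133 126 centre [465.8 353. ] rms 0.6057496761165392
3.0167 [463.6 352.3  71.5] [ 2.6  1.8 -0. ] 87.01405177961813
```

View pics/w2.png

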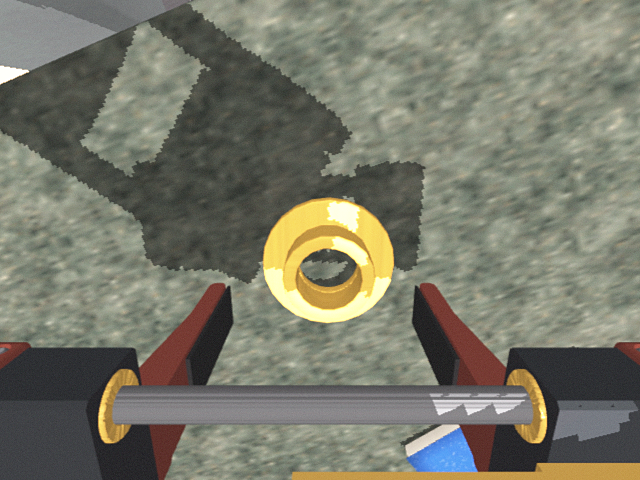

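Good fit: centre (465.8, 353). Descend and grip.

Emit:
move_arm:
  motion:
    - [2, 0, -25, 0, 0, 0, 87]
    - [2, 0, -45, 0, 0, 0, 87]
    - [2, 0, -56, 0, 0, 0, 87]
    - [2, 0, -60, 0, 0, 0, 87]
    - [2, 0, -60, 0, 0, 0, 87]

```text
t: 3.43
ee_pos: [466.4, 353.8, 13.1]
orientation: [2.571, 1.806, 0.0]
ft_force: [0.4, -0.1, 0.6]
width: 86.8
```

Emit:
move_arm:
  motion:
    - [0, 0, 0, 0, 0, 0, 45]
    - [0, 0, 0, 0, 0, 0, 45]
    - [0, 0, 0, 0, 0, 0, 45]
    - [0, 0, 0, 0, 0, 0, 45]
    - [0, 0, 0, 0, 0, 0, 45]

```text
t: 3.85
ee_pos: [466.2, 354.3, 13.3]
orientation: [2.57, 1.807, 0.001]
ft_force: [0.1, 0.5, -0.4]
width: 57.4
```

Emit:
move_arm:
  motion:
    - [0, 0, 0, 0, 0, 0, 45]
    - [0, 0, 0, 0, 0, 0, 45]
    - [0, 0, 5, 0, 0, 0, 45]
    - [0, 0, 20, 0, 0, 0, 45]
    - [0, 0, 40, 0, 0, 0, 45]

```text
t: 4.27
ee_pos: [464.3, 352.9, 51.3]
orientation: [2.57, 1.807, -0.007]
ft_force: [0.5, 0.4, -4.4]
width: 52.4
```

Held (about 0.45 kg). I'll measure its offset in the hand.

```bash
sed -i 's/def ring(R,name)/def ring(R,name,Z=9)/; s/onz(w,u,v,9)/onz(w,u,v,Z)/; s/ring(float(sys.argv\[1\]),sys.argv\[2\])/ring(float(sys.argv[1]),sys.argv[2],*map(float,sys.argv[3:]))/' ring.py; python3 ring.py 42 w3.png 49; python3 - <<'E'
from h import *
w=get_image('wrist');o=get_obs();print(proj(w,[[466,354,52.7]]),w['camera_from_world'],w['mtx'])
E
```

```text
box 237 215 171 166 centre [463.7 352.1] rms 1.6287961525630341
4.3167 [466.7 354.6  55.7] [-2.6 -1.8 -0. ] 52.60553765941311
[[322.28305974 299.89478137]] [[ 3.37863203e-01  9.41193688e-01  1.70240576e-03 -4.90646263e+02]
 [-8.95317970e-01  3.21951830e-01 -3.07819350e-01  2.89937528e+02]
 [-2.90265721e-01  1.02476637e-01  9.51443298e-01 -1.35097425e+02]
 [ 0.00000000e+00  0.00000000e+00  0.00000000e+00  1.00000000e+00]] [[375.48503835   0.         322.1396131 ]
 [  0.         375.48503835 239.61136308]
 [  0.           0.           1.        ]]
```

View pics/w3.png

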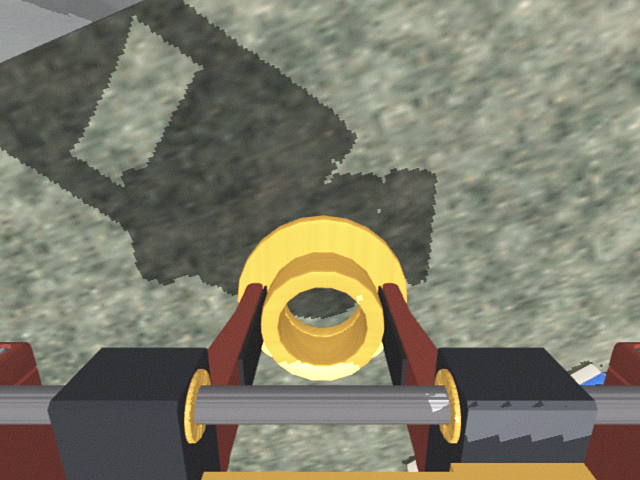

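```bash
cat > arc.py <<'E'
from h import *
from scipy.optimize import least_squares
im=cv2.imread('pics/w3.png');
hsv=cv2.cvtColor(im,cv2.COLOR_BGR2HSV);m=cv2.inRange(hsv,(15,55,60),(38,255,255))
m=cv2.morphologyEx(m,cv2.MORPH_OPEN,np.ones((3,3)));m[440:]=0
c=max(cv2.findContours(m,0,1)[0],key=cv2.contourArea);h=cv2.convexHull(c)[:,0].astype(float)
w=get_image('wrist')
for vmax in(270,285,400):
  k=h[h[:,1]<vmax]
  for Z in(48.7,):
    L=np.array([onz(w,u,v,Z)[:2] for u,v in k])
    r=least_squares(lambda q:np.hypot(*(L-q).T)-42,[465,353],loss='soft_l1');print(vmax,len(k),r.x,np.abs(r.fun).max())
for d in((0,0),(2,-.7),(-2,.7)):
  t=np.linspace(0,6.283,80);C=np.array([466+d[0],354+d[1],39.7])
  for z,R in((9,42),(34,27),(34,19)):
    p=proj(w,np.c_[C[0]+R*np.cos(t),C[1]+R*np.sin(t),0*t+C[2]+z]);print(d,z,R,'cols',p[:,0].min(),p[:,0].max(),'rows',p[:,1].min(),p[:,1].max())
E
python3 arc.py; python3 -c "
import cv2;a=cv2.imread('pics/w3.png');print([ (r,a[r,323].tolist()) for r in range(246,296,3)]);print([ (r,a[r,323].tolist()) for r in range(320,386,3)])"
```

```text
270 24 [466.5354964  354.27506708] 0.3655284661495344
285 28 [466.53803404 354.29003802] 0.3791189571558533
400 47 [467.58345065 353.88216   ] 6.617208942577534
(0, 0) 9 42 cols 236.38319073730509 405.70718161437117 rows 214.2746354390744 367.7670698059616
(0, 0) 34 27 cols 258.8390052345806 383.4389539789144 rows 264.54444136536625 374.69122544383555
(0, 0) 34 19 cols 277.36249183154257 364.9643987849804 rows 282.34141548682743 359.7493697249077
(2, -0.7) 9 42 cols 236.71868302560094 405.44850816546835 rows 218.70892654564992 371.12554612042544
(2, -0.7) 34 27 cols 259.13243202453253 383.2321494340807 rows 269.3136088165613 378.5783379110509
(2, -0.7) 34 19 cols 277.5812013471507 364.83173099479194 rows 286.96200355577673 363.75088878102696
(-2, 0.7) 9 42 cols 236.04532386285055 405.967679870379 rows 209.8068026826125 364.38650109667196
(-2, 0.7) 34 27 cols 258.54320093279335 383.64743008619297 rows 259.7347125840366 370.7742852330199
(-2, 0.7) 34 19 cols 277.14201246178635 365.09813831597785 rows 277.6821505208457 355.716693762881
[(246, [108, 231, 252]), (249, [106, 230, 252]), (2
[... 154 characters left out ...]
6]), (273, [114, 235, 254]), (276, [104, 227, 250]), (279, [95, 221, 249]), (282, [98, 217, 248]), (285, [97, 219, 249]), (288, [71, 91, 98]), (291, [67, 74, 74]), (294, [66, 71, 68])]
[(320, [118, 134, 123]), (323, [120, 139, 128]), (326, [120, 133, 123]), (329, [76, 167, 213]), (332, [84, 177, 226]), (335, [91, 203, 241]), (338, [70, 153, 202]), (341, [71, 159, 204]), (344, [74, 161, 207]), (347, [75, 163, 211]), (350, [76, 167, 211]), (353, [73, 164, 210]), (356, [75, 161, 207]), (359, [67, 155, 201]), (362, [70, 158, 204]), (365, [89, 220, 251]), (368, [218, 255, 255]), (371, [198, 255, 255]), (374, [195, 255, 255]), (377, [186, 255, 255]), (380, [139, 185, 212]), (383, [131, 147, 146])]
```

The in-hand offset is about 1 mm. Now over to the post, tilting the tool by 30°.

Emit:
move_arm:
  motion:
    - [2, -6, 25, 0, 0, 0, 45]
    - [4, -16, 50, 0, 0, 0, 45]
    - [7, -28, 75, 0, 0, 0, 45]
    - [11, -42, 95, 0, 0, 0, 45]
    - [15, -60, 110, 0, 0, 0, 45]

```text
t: 4.83
ee_pos: [481.1, 294.0, 163.2]
orientation: [-2.569, -1.808, -0.001]
ft_force: [1.1, 0.6, -3.6]
width: 52.5
```

Emit:
move_arm:
  motion:
    - [8, -18, 0, -0.018, -0.049, 0, 45]
    - [16, -37, 0, -0.035, -0.098, 0, 45]
    - [24, -56, -2, -0.053, -0.148, 0, 45]
    - [32, -75, -4, -0.071, -0.197, 0, 45]
    - [40, -93, -5, -0.0885, -0.2464, 0, 45]

```text
t: 5.25
ee_pos: [520.2, 199.7, 156.2]
orientation: [2.387, 1.679, 0.22]
ft_force: [0.2, -0.7, -3.9]
width: 52.4
```

Emit:
move_arm:
  motion:
    - [10, -24, 0, -0.022, -0.061, 0, 45]
    - [20, -47, -1, -0.044, -0.123, 0, 45]
    - [30, -70, -2, -0.066, -0.185, 0, 45]
    - [40, -93, -3, -0.0885, -0.2464, 0, 45]
    - [40, -93, -3, -0.0885, -0.2464, 0, 45]

```text
t: 5.67
ee_pos: [558.6, 104.9, 151.9]
orientation: [2.194, 1.544, 0.407]
ft_force: [-1.4, -0.2, -5.0]
width: 52.4
```

```bash
cat > chk.py <<'E'
from h import *
import sys
np.set_printoptions(precision=1,suppress=True)
S=np.array([612.73,89.13,62]);a=np.array([-.4705,.1691,.866]);y=np.array([.338,.941,0]);x=np.cross(y,a)
def main(name,z0,rings,box):
    w=get_image('wrist');o=get_obs()
    save(w,name)
    d=o['ee_pos']-S
    from scipy.spatial.transform import Rotation as Ro
    tz=Ro.from_rotvec(o['orientation']).as_matrix()[:,2]
    print(o['t'],'tcp in post frame',d@x,d@y,d@a,'tilt err',tz@x,tz@y,'F post',o['ft_force']@x,o['ft_force']@y,o['ft_force']@a,'w',o['width'])
    im=w['color'][:,:,::-1].copy();t=np.linspace(0,6.28,80)[:,None]
    for z,R,c in [(31,12,(0,0,255)),(62,12,(0,0,255)),(72,6,(0,0,255))]+[(z0+h,r,(255,0,0)) for h,r in rings]:
        p=proj(w,S+z*a+R*(np.cos(t)*x+np.sin(t)*y));cv2.polylines(im,[np.round(p*8).astype(int)],True,c,1,cv2.LINE_AA,3)
        print(z,R,p.min(0),p.max(0))
    x0,x1,y0,y1=box
    cv2.imwrite('pics/ov_'+name,cv2.resize(im[y0:y1,x0:x1],None,fx=2.8,fy=2.8,interpolation=2))
W=[(9,42),(34,27),(34,19)];N=[(9,32),(34,22),(34,14)]
if __name__=='__main__': main(sys.argv[1],float(sys.argv[2]),W if sys.argv[3]=='W' else N,(200,450,200,400))
E
python3 chk.py p1.png 95 W
```

```text
5.7167 tcp in post frame -3.8216448715413884 -2.176717474669089 106.43678943092195 tilt err -0.0037520109604004498 -0.0033905402313307974 F post -2.298686420730918 0.5384723498313014 -4.34733268695931 w 52.58417877310936
31 12 [311.3 239.1] [346.8 272.5]
62 12 [309.6 255.2] [349.8 292.3]
72 6 [319.5 271.2] [340.5 290.5]
104.0 42 [245.4 225.2] [417.  379.5]
129.0 27 [268.9 277.5] [395.4 388.2]
129.0 19 [287.6 295.4] [376.7 373.2]
```

View pics/ov_p1.png

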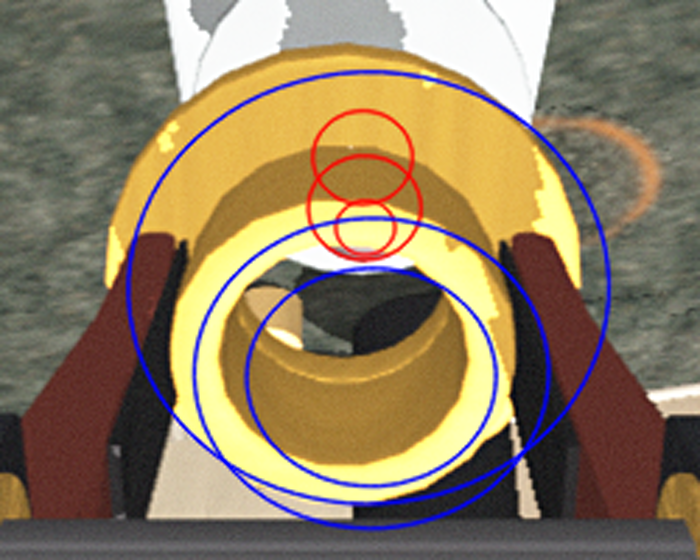

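The overlay shows the held weight about 3-4 mm off the post axis, to -x and -y. I'll let the arm settle and read again.

Emit:
move_arm:
  motion:
    - [0, 0, 0, 0, 0, 0, 45]
    - [0, 0, 0, 0, 0, 0, 45]

```text
t: 5.88
ee_pos: [561.0, 108.7, 154.3]
orientation: [2.197, 1.544, 0.413]
ft_force: [-0.3, 1.0, -3.4]
width: 52.2
```

```bash
for i in 1 2 3 4; do python3 chk.py p2.png 95 W | head -1; done; python3 -c "
from h import *
print(get_obs()['ee_pos'])
w=get_image('wrist');T=w['camera_from_world'];print(-T[:3,:3].T@T[:3,3])"
```

```text
5.9333 tcp in post frame -1.4851210890517483 1.163146910133559 107.7836238884515 tilt err -0.000746706311650095 0.0008086550703266571 F post -1.6226598620238681 0.5033825168314926 -2.4254219063694955 w 52.35255314077465
5.9833 tcp in post frame -1.3364393766188696 1.2198593565852947 107.8810052334727 tilt err -0.00033213896942515836 0.0009084633547132502 F post -1.5377132879695972 0.19644806321214742 -2.667025932270217 w 52.2275597232123
6.0333 tcp in post frame -1.2786342750910609 1.1790078335976206 107.93919327516107 tilt err -6.945235188370846e-05 0.0008926534580627095 F post -1.9869356405162955 0.2152099645305594 -3.1368241137155097 w 52.33055042007729
6.0833 tcp in post frame -1.2712525787971436 1.087523532986424 107.96781328189127 tilt err 6.610679948748975e-05 0.0008459910102033405 F post -1.014822585426716 0.45029492527263576 -3.4134061192899217 w 52.62910881013852
[561.25511191 108.7750964  154.8717005 ]
[415.30041728 160.07148004 253.82441189]
```

Settled; the earlier offset was dynamic lag. I descend to post z≈40, still with wide clearance on the 24 mm part, where the tip shows inside the bore rim.

Emit:
move_arm:
  motion:
    - [4, -3, -8, 0, 0, 0, 45]
    - [11, -5, -20, 0, 0, 0, 45]
    - [19, -8, -35, 0, 0, 0, 45]
    - [25.5, -10.2, -47.6, 0, 0, 0, 45]
    - [25.5, -10.2, -47.6, 0, 0, 0, 45]

```text
t: 6.55
ee_pos: [586.5, 97.6, 105.2]
orientation: [2.196, 1.544, 0.411]
ft_force: [0.4, -0.2, -4.0]
width: 52.6
```

Emit:
move_arm:
  motion:
    - [0, 0, 0, 0, 0, 0, 45]
    - [0, 0, 0, 0, 0, 0, 45]

```text
t: 6.72
ee_pos: [586.4, 98.1, 107.5]
orientation: [2.195, 1.543, 0.414]
ft_force: [1.0, 0.1, -3.7]
width: 52.6
```

```bash
python3 chk.py p3.png 40 W
```

```text
6.7667 tcp in post frame -1.1157151686761264 -0.3604426909671185 53.509536592311285 tilt err 0.000596634413895218 0.0005905628826860833 F post -2.340779188694815 0.7968614512768418 -3.5095432244574516 w 52.39005064358578
31 12 [302.3 264.8] [346.8 305.5]
62 12 [299.  290.3] [351.  336.6]
72 6 [311.5 313. ] [339.  337.3]
49.0 42 [239.7 218.7] [409.9 372.5]
74.0 27 [262.5 269.7] [387.9 380.2]
74.0 19 [281.1 287.5] [369.4 365.2]
```

View pics/ov_p3.png

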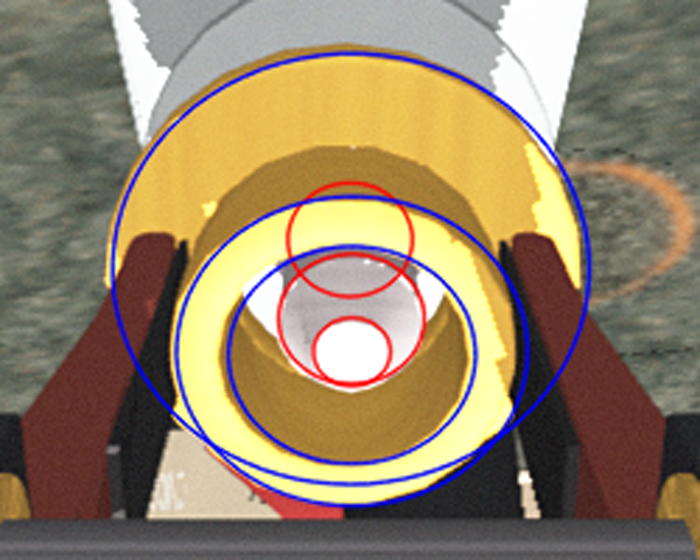

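The red post model sits on the real tip. The blue model shows the weight about 1.3 mm to -y and 0.5 mm to -x, so I correct that and go down to z≈10 slowly.

Emit:
move_arm:
  motion:
    - [0.8, 1.1, 0.2, 0, 0, 0, 45]
    - [4.5, -0.2, -6.5, 0, 0, 0, 45]
    - [8, -1.5, -13, 0, 0, 0, 45]
    - [11.5, -2.7, -19.5, 0, 0, 0, 45]
    - [14.9, -4, -25.8, 0, 0, 0, 45]

```text
t: 7.18
ee_pos: [601.9, 94.2, 82.0]
orientation: [2.194, 1.543, 0.416]
ft_force: [-0.1, 0.3, -4.1]
width: 52.3
```

Emit:
move_arm:
  motion:
    - [0, 0, 0, 0, 0, 0, 45]

```text
t: 7.27
ee_pos: [601.6, 93.9, 81.1]
orientation: [2.195, 1.543, 0.414]
ft_force: [0.5, 1.0, -3.9]
width: 52.2
```

```bash
python3 chk.py p4.png 10 W
```

```text
7.3167 tcp in post frame -0.8833815139661317 0.707970718562115 22.985742932138013 tilt err 0.00010980874633539252 8.228449407543496e-05 F post -2.112151933789105 -0.4162080499812745 -2.6027635032829832 w 52.72506413659829
31 12 [296.3 289.1] [348.3 335.4]
62 12 [291.1 325. ] [353.7 378.8]
72 6 [305.7 354.8] [339.2 383.1]
19.0 42 [236.8 218.1] [407.8 372.7]
44.0 27 [259.3 269.3] [385.3 380.3]
44.0 19 [278.  287.3] [366.7 365.3]
```

Emit:
move_arm:
  motion:
    - [1, -0.4, -2, 0, 0, 0, 45]
    - [2, -0.7, -3.7, 0, 0, 0, 45]
    - [3, -1.1, -5.5, 0, 0, 0, 45]
    - [3.9, -1.4, -7.1, 0, 0, 0, 45]
    - [3.9, -1.4, -7.1, 0, 0, 0, 45]

```text
t: 7.73
ee_pos: [605.3, 92.4, 74.0]
orientation: [2.195, 1.543, 0.414]
ft_force: [-0.3, -0.1, -3.2]
width: 52.6
```

Emit:
move_arm:
  motion:
    - [0.5, -0.2, -0.9, 0, 0, 0, 45]
    - [0.5, -0.2, -0.9, 0, 0, 0, 45]

```text
t: 7.9
ee_pos: [605.8, 92.2, 73.2]
orientation: [2.195, 1.543, 0.414]
ft_force: [-0.6, -0.8, -4.9]
width: 52.3
```

```bash
python3 chk.py p5.png 0 W
```

```text
7.95 tcp in post frame -0.9785223751464077 0.5351088656267657 13.50662229469631 tilt err -5.313051785091346e-05 -6.248666253028875e-05 F post -2.0757426045683784 -0.3667675534389117 -3.4205154516120664 w 52.7328008801982
31 12 [295.5 298.5] [350.2 346.9]
62 12 [289.7 338.9] [356.4 395.3]
72 6 [305.2 371.6] [341.  401.4]
9.0 42 [237.6 217.8] [407.8 371.8]
34.0 27 [260.2 268.8] [385.5 379.3]
34.0 19 [278.8 286.6] [367.  364.3]
```

Near contact; step on by 1 mm until the force shows it.

Emit:
move_arm:
  motion:
    - [0.5, -0.2, -0.9, 0, 0, 0, 45]
    - [0.5, -0.2, -0.9, 0, 0, 0, 45]

```text
t: 8.12
ee_pos: [606.0, 92.1, 72.9]
orientation: [2.195, 1.543, 0.414]
ft_force: [-5.4, 2.0, 5.4]
width: 52.3
```

Emit:
move_arm:
  motion:
    - [0.5, -0.2, -0.9, 0, 0, 0, 45]
    - [0.5, -0.2, -0.9, 0, 0, 0, 45]

```text
t: 8.28
ee_pos: [606.1, 92.1, 72.8]
orientation: [2.194, 1.543, 0.415]
ft_force: [-13.9, 3.4, 17.1]
width: 52.6
```

The force is purely axial, about 25 N along the post: seated. I'll check the view before letting go.

```bash
python3 chk.py p6.png 0 W
```

```text
8.3333 tcp in post frame -0.903830350953633 0.5465076822757302 12.992779374502394 tilt err 0.0010836261234656258 0.0004848264544940039 F post -4.201316083348307 -2.4318154838898147 21.43922072785695 w 52.4504077572398
31 12 [295.4 298.9] [350.2 347.3]
62 12 [289.6 339.6] [356.5 396.1]
72 6 [305.2 372.5] [341.1 402.4]
9.0 42 [237.4 217.9] [408.  372.2]
34.0 27 [260.  269.1] [385.7 379.8]
34.0 19 [278.6 287. ] [367.  364.8]
```

View pics/ov_p6.png

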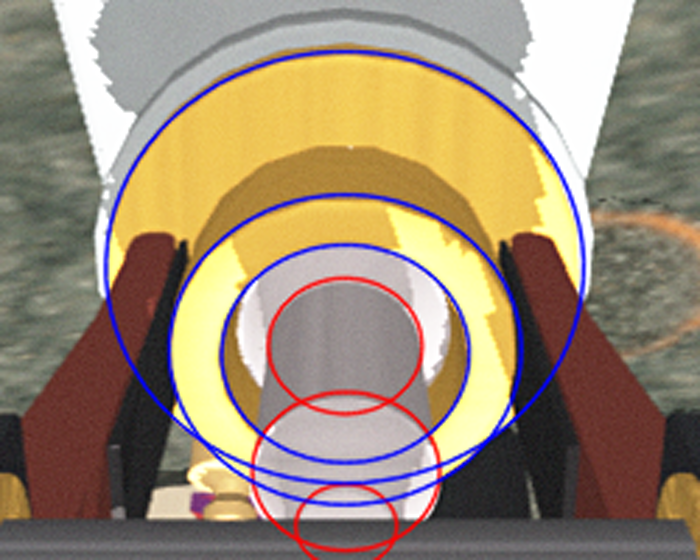

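The weight is flush and concentric in the overlay. Relax the press, open, and retreat along the post.

Emit:
move_arm:
  motion:
    - [-0.8, 0.3, 1.4, 0, 0, 0, 45]
    - [-0.8, 0.3, 1.4, 0, 0, 0, 56]
    - [-0.8, 0.3, 1.4, 0, 0, 0, 87]
    - [-0.8, 0.3, 1.4, 0, 0, 0, 87]
    - [-0.8, 0.3, 1.4, 0, 0, 0, 87]

```text
t: 8.75
ee_pos: [606.4, 92.1, 73.0]
orientation: [2.195, 1.543, 0.414]
ft_force: [0.3, 0.8, 0.2]
width: 72.3
```

Emit:
move_arm:
  motion:
    - [0, 0, 0, 0, 0, 0, 87]
    - [0, 0, 0, 0, 0, 0, 87]
    - [-5, 2, 9, 0, 0, 0, 87]
    - [-14, 5, 26, 0, 0, 0, 87]
    - [-28, 10, 52, 0, 0, 0, 87]

```text
t: 9.17
ee_pos: [577.2, 101.6, 123.5]
orientation: [2.197, 1.544, 0.409]
ft_force: [-0.2, 0.6, 0.5]
width: 87.2
```

Emit:
move_arm:
  motion:
    - [-12, 4, 25, 0, 0, 0, 87]
    - [-24, 8, 50, 0, 0, 0, 87]
    - [-30, 0, 75, 0, 0, 0, 87]
    - [-30, -15, 85, 0, 0, 0, 87]
    - [-30, -30, 90, 0, 0, 0, 87]

```text
t: 9.58
ee_pos: [548.7, 72.6, 217.4]
orientation: [2.193, 1.543, 0.419]
ft_force: [0.6, 0.5, -0.5]
width: 86.9
```

```bash
python3 - <<'E'
from chk import *
w=get_image('wrist');save(w,'p7.png');o=get_obs();print(o['t'],o['ee_pos'],o['orientation'])
im=w['color'][:,:,::-1].copy();t=np.linspace(0,6.28,80)[:,None]
for z,R in((9,42),(34,27),(34,19),(62,12),(72,6)):
    p=proj(w,S+z*a+R*(np.cos(t)*x+np.sin(t)*y));cv2.polylines(im,[np.round(p*8).astype(int)],True,(255,0,0),1,cv2.LINE_AA,3)
cv2.imwrite('pics/ov_p7.png',im)
E
```

```text
9.6333 [548.2  70.4 217.2] [2.2 1.5 0.4]
```

View pics/ov_p7.png

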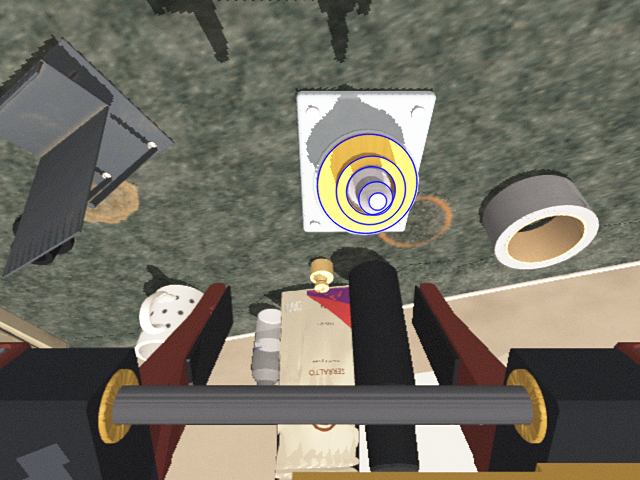

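The wide weight is home and nothing else has moved. Now to the narrow brass one at about (498,-351), untilting on the way. All 12 views are used, so the checks from here are numeric.

Emit:
move_arm:
  motion:
    - [-3, -28, 2, 0.012, 0.033, 0, 87]
    - [-6, -56, 4, 0.024, 0.066, 0, 87]
    - [-10, -85, 5, 0.035, 0.099, 0, 87]
    - [-14, -113, 5, 0.047, 0.131, 0, 87]
    - [-17, -141, 5, 0.059, 0.1642, 0, 87]

```text
t: 10.05
ee_pos: [530.4, -69.8, 219.7]
orientation: [2.326, 1.636, 0.288]
ft_force: [0.6, -0.2, 0.4]
width: 86.9
```

Emit:
move_arm:
  motion:
    - [-3, -28, 0, 0.012, 0.033, 0, 87]
    - [-6, -56, 0, 0.024, 0.066, 0, 87]
    - [-10, -85, 0, 0.035, 0.099, 0, 87]
    - [-14, -113, 0, 0.047, 0.131, 0, 87]
    - [-17, -141, 0, 0.059, 0.1642, 0, 87]

```text
t: 10.47
ee_pos: [513.3, -211.2, 219.5]
orientation: [2.453, 1.723, 0.149]
ft_force: [1.0, 0.6, -0.1]
width: 87.0
```

Emit:
move_arm:
  motion:
    - [-3, -28, 0, 0.012, 0.033, 0, 87]
    - [-6, -56, -5, 0.024, 0.066, 0, 87]
    - [-10, -85, -15, 0.035, 0.099, 0, 87]
    - [-14, -113, -30, 0.047, 0.131, 0, 87]
    - [-16, -141, -50, 0.059, 0.1643, 0, 87]

```text
t: 10.88
ee_pos: [498.0, -352.7, 169.9]
orientation: [2.571, 1.806, -0.001]
ft_force: [1.1, 0.3, -0.4]
width: 87.2
```

Emit:
move_arm:
  motion:
    - [0, 0, 0, 0, 0, 0, 87]
    - [0, 0, 0, 0, 0, 0, 87]

```text
t: 11.05
ee_pos: [497.1, -351.4, 167.6]
orientation: [-2.57, -1.802, 0.002]
ft_force: [-0.0, 0.7, -0.4]
width: 87.0
```

```bash
python3 ring.py 32 n1.png; python3 -c "
from h import *
w=get_image('wrist')
for r in mark_of(w,'narrow_weight'):
  v,u=r['location'];print(r['p'],u,v,onz(w,u,v,0),w['color'][max(0,int(v)-20):int(v)+20,int(u)-20:int(u)+20].mean((0,1)))"
```

```text
box 173 425 87 55 centre [ 702.3 -566.2] rms 19.7490167781114
box 0 250 193 116 centre [ 506.6 -521.7] rms 42.53528983758688
box 455 201 104 89 centre [ 583.9 -207.1] rms 13.717622919280853
box 290 180 73 73 centre [ 495.5 -347.9] rms 0.6108882637436804
11.1 [ 497.5 -350.5  168.7] [-2.6 -1.8  0. ] 86.67626242640671
0.74 353.9 70.4 [ 390.70501375 -285.40083812    0.        ] [156.21625  130.938125 133.751875]
0.73 403.1 303.7 [ 6.06684419e+02 -3.06144890e+02 -5.68434189e-14] [40.60375  38.406875 39.419375]
0.69 324.2 213.4 [ 494.66359399 -348.27882249    0.        ] [162.565625 136.865     72.97375 ]
0.61 245.2 119.6 [ 395.75972711 -383.45468548    0.        ] [150.558125  98.545625 112.46125 ]
```

Brass ring at (495.5,-347.9), rms 0.6. Lower and refine.

Emit:
move_arm:
  motion:
    - [-2, 3, -25, 0, 0, 0, 87]
    - [-2.5, 3, -50, 0, 0, 0, 87]
    - [-2.5, 3, -80, 0, 0, 0, 87]
    - [-2.5, 3, -98, 0, 0, 0, 87]
    - [-2.5, 3, -98, 0, 0, 0, 87]

```text
t: 11.62
ee_pos: [493.9, -345.2, 69.5]
orientation: [-2.565, -1.806, 0.002]
ft_force: [-0.8, 0.6, 0.8]
width: 87.1
```

Emit:
move_arm:
  motion:
    - [0, 0, 0, 0, 0, 0, 87]
    - [0, 0, 0, 0, 0, 0, 87]

```text
t: 11.78
ee_pos: [496.6, -347.9, 73.7]
orientation: [2.567, 1.806, 0.001]
ft_force: [-0.6, 0.2, -0.2]
width: 87.2
```

```bash
python3 ring.py 32 n2.png
```

```text
box 0 298 128 50 centre [ 495.8 -529.7] rms 7.964686406812905
box 496 232 141 115 centre [ 580.  -206.3] rms 13.203268970146908
box 273 205 100 100 centre [ 495.5 -348. ] rms 1.4659087193435911
11.8333 [ 496.7 -348.2   74. ] [2.6 1.8 0. ] 87.1944894264839
```

Emit:
move_arm:
  motion:
    - [0, 0, -25, 0, 0, 0, 87]
    - [0, 0, -45, 0, 0, 0, 87]
    - [0, 0, -55, 0, 0, 0, 87]
    - [0, 0, -59, 0, 0, 0, 87]
    - [0, 0, -59, 0, 0, 0, 87]

```text
t: 12.25
ee_pos: [495.6, -347.9, 13.1]
orientation: [-2.57, -1.807, -0.0]
ft_force: [-0.1, -0.4, -0.3]
width: 86.8
```

Emit:
move_arm:
  motion:
    - [0, 0, 0, 0, 0, 0, 36]
    - [0, 0, 0, 0, 0, 0, 36]
    - [0, 0, 0, 0, 0, 0, 36]
    - [0, 0, 0, 0, 0, 0, 36]
    - [0, 0, 0, 0, 0, 0, 36]

```text
t: 12.67
ee_pos: [495.8, -348.1, 13.4]
orientation: [2.569, 1.806, 0.001]
ft_force: [-0.6, -0.7, -0.8]
width: 57.1
```

Emit:
move_arm:
  motion:
    - [0, 0, 0, 0, 0, 0, 36]
    - [0, 0, 0, 0, 0, 0, 36]
    - [0, 0, 0, 0, 0, 0, 36]
    - [0, 0, 15, 0, 0, 0, 36]
    - [0, 0, 40, 0, 0, 0, 36]

```text
t: 13.08
ee_pos: [493.2, -346.3, 50.4]
orientation: [-2.565, -1.803, 0.003]
ft_force: [-0.6, -0.1, -3.7]
width: 42.8
```

Emit:
move_arm:
  motion:
    - [0, 0, 0, 0, 0, 0, 36]
    - [0, 0, 0, 0, 0, 0, 36]
    - [0, 0, 0, 0, 0, 0, 36]

```text
t: 13.33
ee_pos: [495.0, -347.5, 52.0]
orientation: [-2.569, -1.806, 0.0]
ft_force: [-0.0, 0.4, -3.3]
width: 43.0
```

```bash
cat > held.py <<'E'
from h import *
import sys
from scipy.optimize import least_squares
from scipy.spatial.transform import Rotation as Ro
# fit the held weight's flange arc in tool frame: centre offset (tool x, tool y), at d=13-9 mm ahead... flange top sits 4 mm beyond TCP
np.set_printoptions(precision=2,suppress=True)
R0=float(sys.argv[1]);w=get_image('wrist');save(w,sys.argv[2]);o=get_obs()
m=cv2.inRange(cv2.cvtColor(w['color'],cv2.COLOR_RGB2HSV),(15,55,60),(38,255,255));m=cv2.morphologyEx(m,cv2.MORPH_OPEN,np.ones((3,3)));m[440:]=0;m[:,:220]=0;m[:,430:]=0
c=max(cv2.findContours(m,0,1)[0],key=cv2.contourArea);h=cv2.convexHull(c)[:,0].astype(float)
T=Ro.from_rotvec(o['orientation']).as_matrix();p=o['ee_pos']
def pl(u,v,z):
    c,d=ray(w,u,v);n=T[:,2];q=c+d*((n@(p+z*n-c))/(d@n));return (T.T@(q-p))[:2]
k=h[h[:,1]<280];L=np.array([pl(u,v,4) for u,v in k])
r=least_squares(lambda q:np.hypot(*(L-q).T)-R0,[0,0],loss='soft_l1')
print('box',cv2.boundingRect(c),'flange centre in tool xy',r.x,np.abs(r.fun).max(),len(k),'tcp',p,'F',o['ft_force'],o['width'],o['t'])
E
python3 held.py 32 n3.png
```

```text
box (260, 234, 125, 137) flange centre in tool xy [-1.05 -1.23] 0.6295139041658118 19 tcp [ 494.67 -347.3    51.62] F [ 0.51  0.74 -3.93] 43.1561008541508 13.3833
```

Held. Carry over the parcel rest (TCP z ≈ 218) to the post, tilting on the way.

Emit:
move_arm:
  motion:
    - [0, 2, 33, 0, 0, 0, 36]
    - [0, 4, 66, 0, 0, 0, 36]
    - [1, 8, 99, 0, 0, 0, 36]
    - [3, 16, 132, 0, 0, 0, 36]
    - [5, 30, 165, 0, 0, 0, 36]

```text
t: 13.8
ee_pos: [499.8, -318.0, 217.8]
orientation: [-2.57, -1.804, 0.001]
ft_force: [1.3, 0.6, -3.9]
width: 42.6
```

Emit:
move_arm:
  motion:
    - [3, 28, 0, -0.012, -0.033, 0, 36]
    - [6, 57, 0, -0.024, -0.066, 0, 36]
    - [9, 86, 0, -0.035, -0.099, 0, 36]
    - [12, 115, 0, -0.047, -0.131, 0, 36]
    - [15, 144, 0, -0.059, -0.1642, 0, 36]

```text
t: 14.22
ee_pos: [514.5, -172.3, 216.5]
orientation: [2.451, 1.722, 0.151]
ft_force: [1.0, -0.4, -3.4]
width: 43.0
```

Emit:
move_arm:
  motion:
    - [3, 28, 0, -0.012, -0.033, 0, 36]
    - [6, 57, 0, -0.024, -0.066, 0, 36]
    - [9, 86, 0, -0.035, -0.099, 0, 36]
    - [12, 115, 0, -0.047, -0.131, 0, 36]
    - [15, 144, 0, -0.059, -0.1642, 0, 36]

```text
t: 14.63
ee_pos: [529.5, -28.5, 216.6]
orientation: [2.326, 1.635, 0.288]
ft_force: [0.9, -0.6, -3.3]
width: 42.8
```

Emit:
move_arm:
  motion:
    - [3, 28, 0, -0.012, -0.033, 0, 36]
    - [6, 57, -5, -0.024, -0.066, 0, 36]
    - [9, 86, -14, -0.035, -0.099, 0, 36]
    - [12, 115, -23, -0.047, -0.131, 0, 36]
    - [15.4, 143.7, -32, -0.059, -0.1643, 0, 36]

```text
t: 15.05
ee_pos: [544.5, 111.6, 185.4]
orientation: [2.198, 1.546, 0.41]
ft_force: [0.1, -0.6, -3.4]
width: 42.6
```

Emit:
move_arm:
  motion:
    - [0, 0, 0, 0, 0, 0, 36]
    - [8, -3, -15, 0, 0, 0, 36]
    - [16, -6, -30, 0, 0, 0, 36]
    - [23.5, -8.5, -43.2, 0, 0, 0, 36]
    - [23.5, -8.5, -43.2, 0, 0, 0, 36]

```text
t: 15.47
ee_pos: [567.9, 100.6, 140.4]
orientation: [2.2, 1.547, 0.403]
ft_force: [-0.7, 0.7, -3.4]
width: 42.6
```

Emit:
move_arm:
  motion:
    - [0, 0, 0, 0, 0, 0, 36]
    - [0, 0, 0, 0, 0, 0, 36]
    - [0, 0, 0, 0, 0, 0, 36]

```text
t: 15.72
ee_pos: [568.9, 101.6, 144.2]
orientation: [2.199, 1.545, 0.41]
ft_force: [0.2, -0.6, -3.2]
width: 42.9
```

```bash
cat > pf.py <<'E'
from chk import *
from scipy.optimize import least_squares
def fit(img,w,z0,R,H=9):
    m=cv2.inRange(cv2.cvtColor(img,cv2.COLOR_RGB2HSV),(15,70,60),(38,255,255));m=cv2.morphologyEx(m,cv2.MORPH_OPEN,np.ones((3,3)));m[440:]=0;m[:,:220]=0;m[:,430:]=0
    c=max(cv2.findContours(m,0,1)[0],key=cv2.contourArea);h=cv2.convexHull(c)[:,0].astype(float);k=h[h[:,1]<275]
    L=[]
    for u,v in k:
        c0,d=ray(w,u,v);q=c0+d*((a@(S+(z0+H)*a-c0))/(d@a))-S;L.append([q@x,q@y])
    L=np.array(L);r=least_squares(lambda q:np.hypot(*(L-q).T)-R,[0,0],loss='soft_l1')
    print('flange centre post xy',r.x,'max',np.abs(r.fun).max(),len(k),cv2.boundingRect(c))
if __name__=='__main__':
    n,R,dz=sys.argv[1],float(sys.argv[2]),13
    w=get_image('wrist');o=get_obs();save(w,n);d=o['ee_pos']-S
    print(o['t'],'tcp',d@x,d@y,d@a,'F',o['ft_force']@x,o['ft_force']@y,o['ft_force']@a,o['width'])
    fit(w['color'],w,d@a-dz,R)
    t=np.linspace(0,6.28,80)[:,None]
    if len(sys.argv)>4: print(proj(w,S+72*a))
E
python3 pf.py q1.png 32
```

```text
15.7667 tcp 1.9079156611025563 -2.970501713060625 94.08128326548454 F -2.3158537337182583 0.0038189211850701804 -3.586646421725654 42.660648696087904
flange centre post xy [-23.2  -2.2] max 3.0206616454143536 22 (260, 181, 128, 190)
```

The fit merged with the wide weight behind it, so I drop it. TCP y reads off; I let it settle and re-read.

Emit:
move_arm:
  motion:
    - [0, 0, 0, 0, 0, 0, 36]
    - [0, 0, 0, 0, 0, 0, 36]
    - [0, 0, 0, 0, 0, 0, 36]

```text
t: 16.02
ee_pos: [569.1, 101.8, 144.2]
orientation: [2.198, 1.545, 0.411]
ft_force: [0.8, 0.7, -3.8]
width: 43.0
```

```bash
python3 pf.py q2.png 32 x; python3 pf.py q3.png 32;python3 -c "
from workcell import *
print(get_obs()['ee_pos'],get_obs()['orientation'])"
```

```text
16.0667 tcp 1.7518754503261977 -2.8694118440565326 93.77026383536898 F -2.3496571460979214 -0.5490608898930014 -3.7591407061291027 42.78721604404575
flange centre post xy [-23.2  -1.8] max 3.6659477076816387 27 (260, 181, 127, 189)
16.1167 tcp 1.7002301731664282 -2.860005096808944 93.70067468279105 F -1.5061183762965993 0.21252268587846865 -3.5174623392219044 42.641890024910865
flange centre post xy [-23.4  -1.8] max 3.7173604446185315 27 (260, 181, 127, 190)
[569.05631446 101.77792839 144.00166391] [2.19828948 1.54507733 0.41042476]
```

The last row of an earlier call had not been reached, so the commanded pose is the measured one. Correct laterally (TCP to x≈0.7, y≈0.8), then go down to origin z≈66.

Emit:
move_arm:
  motion:
    - [0.4, 3.8, -0.5, -0.0015, -0.0042, 0, 36]
    - [0.4, 3.8, -0.5, -0.0015, -0.0042, 0, 36]
    - [3, 2.9, -5.5, -0.0015, -0.0042, 0, 36]
    - [7.3, 1.3, -13.2, -0.0015, -0.0042, 0, 36]
    - [7.3, 1.3, -13.2, -0.0015, -0.0042, 0, 36]

```text
t: 16.53
ee_pos: [576.3, 102.8, 129.3]
orientation: [2.195, 1.544, 0.411]
ft_force: [0.2, 0.7, -2.9]
width: 43.1
```

Emit:
move_arm:
  motion:
    - [0, 0, 0, 0, 0, 0, 36]
    - [0, 0, 0, 0, 0, 0, 36]
    - [0, 0, 0, 0, 0, 0, 36]

```text
t: 16.78
ee_pos: [576.3, 103.0, 130.6]
orientation: [2.195, 1.543, 0.413]
ft_force: [-0.1, 0.3, -3.5]
width: 42.4
```

```bash
python3 chk.py q4.png 66 N; python3 - <<'E'
import cv2,numpy as np
# brass edges along the bore: print saturation mask runs
a=cv2.imread('pics/q4.png');h=cv2.cvtColor(a,cv2.COLOR_BGR2HSV)
m=cv2.inRange(h,(15,70,60),(38,255,255))
for r in range(230,385,6):
    b=m[r,240:400]>0;e=np.flatnonzero(np.diff(b.astype(int)))+241;print(r,e.tolist())
E
```

```text
16.8333 tcp in post frame 0.6111412369322371 0.7617164758735706 78.97663010302149 tilt err 0.00017374535866027186 -0.000633591035509057 F post -1.238340052032274 0.1834911425868279 -3.422795816388779 w 42.70983187587557
31 12 [302.4 245.9] [342.2 282.9]
62 12 [299.5 265.3] [345.2 307.1]
72 6 [310.3 284.2] [334.4 305.9]
75.0 32 [257.2 235.8] [387.5 353.7]
100.0 22 [271.  277.1] [373.8 367.9]
100.0 14 [289.7 294.8] [355.1 352.5]
230 [262, 383]
236 [260, 385]
242 [259, 385]
248 [259, 385, 390, 391, 394]
254 [260, 385]
260 [261, 384]
266 [263, 383]
272 [264, 381]
278 [260, 384]
284 [272, 373]
290 [277, 369]
296 [277, 313, 314, 368, 395, 397]
302 [275, 307, 338, 369]
308 [274, 292, 293, 301, 344, 371]
314 [272, 309, 337, 373]
320 [272, 373]
326 [272, 373]
332 [272, 372]
338 [274, 371]
344 [278, 368]
350 [281, 360, 362, 365]
356 [287, 360]
362 [294, 342, 343, 344, 347, 352]
368 [309, 338]
374 []
380 []
```

The neck columns (272-373) match the prediction (271-374) and the bottom row is within about 0.5 mm. Thread on slowly, watching the force.

Emit:
move_arm:
  motion:
    - [1.2, -0.4, -2.8, 0, 0, 0, 36]
    - [2.7, -1, -5.5, 0, 0, 0, 36]
    - [4.2, -1.5, -8.2, 0, 0, 0, 36]
    - [5.7, -2.1, -11, 0, 0, 0, 36]
    - [7.2, -2.6, -14, 0, 0, 0, 36]

```text
t: 17.25
ee_pos: [583.7, 100.3, 116.1]
orientation: [2.195, 1.543, 0.413]
ft_force: [0.2, -0.5, -2.7]
width: 42.7
```

Emit:
move_arm:
  motion:
    - [0, 0, 0, 0, 0, 0, 36]
    - [0, 0, 0, 0, 0, 0, 36]

```text
t: 17.42
ee_pos: [583.4, 100.3, 116.1]
orientation: [2.195, 1.543, 0.412]
ft_force: [-0.3, 0.0, -4.1]
width: 42.5
```

```bash
python3 chk.py q5.png 50 N|head -1
```

```text
17.4667 tcp in post frame 0.028331541857794833 0.6329694841314522 62.693468601833715 tilt err -0.00027742902721911036 -0.0009840190770484885 F post -1.7447879506512072 -0.01397086727940823 -3.720291628662055 w 42.35910381525179
```

Emit:
move_arm:
  motion:
    - [1.5, -0.5, -2.7, 0, 0, 0, 36]
    - [3, -1, -5.3, 0, 0, 0, 36]
    - [4.5, -1.6, -8, 0, 0, 0, 36]
    - [6, -2.1, -10.6, 0, 0, 0, 36]
    - [6.8, -2.4, -12.1, 0, 0, 0, 36]

```text
t: 17.88
ee_pos: [590.4, 97.9, 104.0]
orientation: [2.195, 1.543, 0.412]
ft_force: [-0.2, -0.6, -4.2]
width: 42.7
```

Emit:
move_arm:
  motion:
    - [0.5, -0.2, -0.9, 0, 0, 0, 36]
    - [0.5, -0.2, -0.9, 0, 0, 0, 36]

```text
t: 18.05
ee_pos: [590.8, 97.7, 103.2]
orientation: [2.195, 1.543, 0.412]
ft_force: [0.5, 0.6, -4.0]
width: 42.6
```

```bash
python3 chk.py q6.png 34 N|head -1
```

```text
18.1 tcp in post frame 0.2541573226934826 0.681537957329401 47.57409884677302 tilt err -0.00022305575362114915 -0.0009369878367670629 F post -1.9287456651655552 -0.2920148186389025 -3.5645611611094954 w 42.790593545197616
```

Emit:
move_arm:
  motion:
    - [0.4, -0.2, -0.8, 0, 0, 0, 36]
    - [0.4, -0.2, -0.8, 0, 0, 0, 36]

```text
t: 18.27
ee_pos: [591.1, 97.7, 102.9]
orientation: [2.195, 1.543, 0.413]
ft_force: [-1.7, 0.4, -2.2]
width: 43.1
```

Emit:
move_arm:
  motion:
    - [0.4, -0.2, -0.8, 0, 0, 0, 36]
    - [0.4, -0.2, -0.8, 0, 0, 0, 36]

```text
t: 18.43
ee_pos: [591.2, 97.6, 102.9]
orientation: [2.194, 1.543, 0.414]
ft_force: [-10.3, 1.8, 10.8]
width: 42.9
```

Contact at TCP post z ≈ 47, so the origin is at 34, with an axial push of about 17 N: home. Relax, open, and retreat along the post.

```bash
python3 chk.py q7.png 34 N|head -1
```

```text
18.4833 tcp in post frame 0.37353604187931294 0.695745317376867 46.961707727323734 tilt err 0.0008577560438792213 -0.00030191023585646664 F post -3.4091397097618623 -1.3282434441887332 15.730637210946416 w 42.77930115572488
```

Emit:
move_arm:
  motion:
    - [-0.5, 0.2, 0.9, 0, 0, 0, 36]
    - [-0.5, 0.2, 0.9, 0, 0, 0, 46]
    - [-0.5, 0.2, 0.9, 0, 0, 0, 87]
    - [-0.5, 0.2, 0.9, 0, 0, 0, 87]
    - [-0.5, 0.2, 0.9, 0, 0, 0, 87]

```text
t: 18.9
ee_pos: [591.5, 97.6, 103.0]
orientation: [2.195, 1.543, 0.414]
ft_force: [-0.1, 0.3, -0.2]
width: 62.3
```

Emit:
move_arm:
  motion:
    - [0, 0, 0, 0, 0, 0, 87]
    - [0, 0, 0, 0, 0, 0, 87]
    - [0, 0, 0, 0, 0, 0, 87]
    - [-5, 2, 9, 0, 0, 0, 87]
    - [-18, 6, 33, 0, 0, 0, 87]

```text
t: 19.32
ee_pos: [572.5, 103.0, 133.7]
orientation: [2.197, 1.544, 0.408]
ft_force: [-0.3, -0.4, 0.4]
width: 86.7
```

Emit:
move_arm:
  motion:
    - [-12, 4, 25, 0, 0, 0, 87]
    - [-24, 8, 50, 0, 0, 0, 87]
    - [-30, 0, 75, 0, 0, 0, 87]
    - [-30, -15, 85, 0, 0, 0, 87]
    - [-30, -30, 90, 0, 0, 0, 87]

```text
t: 19.73
ee_pos: [543.8, 74.1, 228.3]
orientation: [2.193, 1.543, 0.418]
ft_force: [1.1, 0.2, 0.1]
width: 86.9
```

Emit:
move_arm:
  motion:
    - [0, 0, 0, 0, 0, 0, 87]
    - [0, 0, 0, 0, 0, 0, 87]
    - [0, 0, 0, 0, 0, 0, 87]

```text
t: 19.98
ee_pos: [543.0, 73.7, 225.4]
orientation: [2.196, 1.542, 0.412]
ft_force: [0.6, -0.4, -0.6]
width: 86.9
```

```bash
python3 - <<'E'
from chk import *
w=get_image('wrist');save(w,'end.png');o=get_obs();print(o['t'],o['ee_pos'],o['ft_force'])
t=np.linspace(0,6.28,80)[:,None]
g=cv2.inRange(cv2.cvtColor(w['color'],cv2.COLOR_RGB2HSV),(15,70,60),(38,255,255));g=cv2.morphologyEx(g,cv2.MORPH_OPEN,np.ones((3,3)))
P=lambda z,R:proj(w,S+z*a+R*(np.cos(t)*x+np.sin(t)*y))
u,v=proj(w,S+20*a)[0]
n,l,st,_=cv2.connectedComponentsWithStats(g)
print([s.tolist() for s in st[1:] if s[4]>200 and s[1]<420])
# model silhouette of both weights at home
M=np.zeros_like(g)
for zs,R in(((0,9),42),((9,34),27),((34,43),32),((43,68),22)):
    cv2.fillConvexPoly(M,cv2.convexHull(np.round(np.r_[P(zs[0],R),P(zs[1],R)]).astype(np.int32)),255)
H=np.zeros_like(g);cv2.fillConvexPoly(H,np.round(P(68,14)).astype(np.int32),255)
ys,xs=np.nonzero(M);print('model box',xs.min(),ys.min(),xs.max()-xs.min()+1,ys.max()-ys.min()+1)
roi=cv2.dilate(M,np.ones((41,41)));G=g&roi&~H;Mm=M&~H
print('IoU',(G&Mm>0).sum()/((G|Mm)>0).sum())
for nm,z,R in(('N flange',43,32),('N neck top',68,22),('tip',72,6)): print(nm,P(z,R).min(0),P(z,R).max(0))
# best shift of the upper weight model
best=[]
for n in('mug','tape_roll','knob_weight'):
    for r in mark_of(w,n)[:1]: print(n,round(r['p'],2),onz(w,r['location'][1],r['location'][0],0))
E
```

```text
20.0333 [543.   73.9 225.2] [-0.5  0.1 -0.4]
[[319, 134, 96, 96, 6333], [94, 181, 51, 42, 1234], [505, 214, 73, 47, 2023], [312, 257, 23, 16, 285], [98, 369, 41, 75, 1479], [506, 369, 41, 75, 1465]]
model box 319 135 97 98
IoU 0.9378619502269526
N flange [331.1 150.7] [412.7 231.5]
N neck top [345.7 168.1] [406.8 228.2]
tip [368.5 191.7] [385.4 208.3]
mug 0.86 [ 763.3 -232.4    0. ]
tape_roll 0.87 [764.9 246.7   0. ]
knob_weight 0.85 [784.9 -11.7   0. ]
```

The silhouette of both weights matches the home model (box 319,134,96,96 against 319,135,97,98; IoU 0.94), and the bystanders have not moved. Handing in.

```bash
python3 -c "
from workcell import *
print(close_job())"
```

```text
the job is handed in; nothing more can be done
None
```

Both brass weights are on the post, flange down: the wide one on the seat, then the narrow one on top of it. The job is handed in and reported no verdict. I held each weight until the wrist force showed a push of about 16 to 25 N, nearly all along the post, and then let go. The robot clock stood at about 20 s of the 67 s allowed.

**Wide weight:** it seated with the fingertips 13.0 mm up the post, the same height above its underside as when I gripped it. The camera overlay showed it flush and centred.

**Narrow weight:** contact came at 47.0 mm, which puts its origin at 34 mm. I carried it over the parcel rest. I took the yellow brass one and left the two pink look-alikes and the black one alone.

**Final check:** from the wrist camera, the outline of both weights matched the home position within 1 to 2 pixels (overlap 0.94). The mug, tape roll and knob weight were within about 15 mm of where I first measured them, about the accuracy of that measurement. The arm was clear and the wrist force near zero.

**What failed on the way:**
- One camera fit of the held narrow weight merged with the wide weight behind it, so I dropped that fit.
- One row of a move stopped about 3.5 mm short sideways. I found and corrected this before threading the narrow weight.
- My 12 picture views ran out after the wide weight was home, so I checked the narrow weight by numbers and force only, never by eye.

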